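Set the filing guide and hold the cam lift at its top

ROBOT

A 6-joint arm with a two-finger parallel gripper is mounted at the origin on the work surface. World frame = base frame: x ahead of the robot, y to its left, z up, the work surface at z = 0. Lengths are in m, angles in rad, forces in N, time in s.
With the tool pointing down it reaches from about 0.35 to 0.775 m from the base axis. Payload 5.5 kg.
Tool frame: the origin (TCP) lies between the finger pads; the fingertips stand 22 mm ahead of it and the grasp point (between the pads) lies 3 mm ahead of it (env.finger_overhang is the distance from the TCP to the fingertips, in m); y points along the fingers, x is the direction in which the jaws open and shut, and the axes are right-handed (so a half turn about y gives the same grasp; the last joint's range is limited). The gripper opens to 85 mm and grips with 20 to 120 N. Pads are 22 mm wide; open, the fingers measure 114 mm over their backs; the gripper's body (76 mm by 85 mm) begins 54 mm behind the grasp point. The pads swing forward as they close: fully open they stand 13 mm farther back than shut.
Start: joints at [-1.436, 0.313, 0.046, 1.304, 0, 1.431], TCP at [0.156, -0.553, 0.253] pointing down, gripper open.
Joint ranges: [-2.76, 2.76], [-0.86, 1.69], [-1.03, 1.26], [-2.2, 2.34], [-1.47, 1.5], [-3.14, 3.14]. Speed limits (rad/s): [2.57, 2.57, 3.14, 3.14, 3.14, 3.14].

INTERFACE

Orientations are given as a unit quaternion [w, x, y, z].
In Python, from workcell import monitor, cams, job, env gives the robot as it stands.
- The arm moves only by the tool drive_tool, never from a script. Its argument "plan" is text: rows parted by semicolons, each of 7 numbers parted by spaces: the opening, from -1 (shut) to 1 (fully open), then the shift along the tool's x, y, z in mm, then the turn, a rotation vector about the tool's x, y, z in degrees. In form: gripper x y z rx ry rz; .... A call has 1 to 8 rows; each row shifts and turns the pose as measured when the row begins, along the tool's axes as they then stand; what a row does not reach is not made up. A row lasts 1/8 s, in which the tool goes at most 62.5 mm and 10.7 degrees, less where a joint would pass 70% of its speed; a pose out of reach is approached as far as the arm can. A call is refused whole if a number of a shift passes 62.5 or a number of a turn 10.7, either way. A call with a gripper value outside its range is refused whole. The fingers move at their own pace and stop on an object; "grip_force" is the grip in N (left out, the last holds). Time passes only in rows, so rows that do not move let the fingers close. It gives the time, the measured TCP pose, the force and the opening at its end, in the units of the state.
- monitor.get_state(): the state, without advancing time (a new reading comes with each control period).
- cams.read_camera(name): name is "scene" or "side" or "wrist"; returns (picture, depth): 480x640x3 uint8, red, green, blue; 480x640 float32, m along the optical axis (not along the pixel's ray), 0 where there is no reading.
- cams.calibration(name): a dict with "fx", "fy", "cx", "cy" (pixels), "D" ([k1, k2, p1, p2, k3] as OpenCV has them; the pictures are not rectified), "R" (3x3) and "t" (3): a world point X has camera coordinates R X + t. Camera axes: x right, y down, z forward; pixel columns grow to the right and rows downward; lengths in m; the calibration is good to about 2 mm. A picture is of the moment at which its call begins: read the wrist's pose just before it. calibration takes no time and is no camera call; for the wrist camera it gives the pose at the moment of the call.
- job.hand_in(): hands the job in, once; it reports no verdict.
The state is a dict: "clock": time; "joint_pos": joint angles; "qvel": joint speeds; "tau": joint torques, N m; "tcp_pos": TCP position; "orientation": TCP orientation; "wrist_force": force on the tool from outside, world axes, zero at the start; "ft_torque": the same for the moment, N m; "finger_gap": finger opening in m.
Only numpy, scipy, OpenCV 4.12 (cv2) and the standard library are available. Lean on these libraries where they do the work, as an engineer would, in place of code of your own. Each camera call takes 0.05 s, during which the arm holds its last target.

TASK

On the blue filing fixture, first slide the yellow-post guide along its rail until its white pointer lines up with the red marker. Then swing the red-handled cam lever up to its highest lift point (arm upright), so that the bed raises the bracket, and finish while still holding the lever there with the gripper: it springs back if let go. Keep the bracket on the bed and the guide at its mark, and leave everything else on the bench where it is.

Things in the scene. Friction and masses are not known exactly. Their poses are not given: they have to be found in the camera images.
- fixture: Blue filing fixture fixed to the bench: base plate 270 (x) by 360 (y) by 12 mm, spanning x -155 to +115 and y -200 to +160 mm. Origin at bench height. Seen along its own axes: guide rail along y at x = -85 mm, lifting bed centred at x = 20, y = -12 mm, cam axle along y at x = 20 mm, 34 mm above the bench, lever at y = +110 mm on the axle's +y end. Its position and yaw (within 0.25 rad) change from start to start; it does not move.
- guide_grip (a point): Point on the axis of the guide's upright yellow grip post, 60 mm above the bench and 14 mm below the post's top. The post is round, 16 mm in diameter and 38 mm tall, on a black carriage 34 by 30 by 14 mm. A thin steel guide plate (28 mm wide in y, as tall as 68 mm above the bench) stands on the carriage 38 mm to the fixture's +x side of the post. Axes as the fixture's.
- guide_pointer (a point): Tip of the white pointer tongue (4 mm wide) of the guide, 33 mm to the fixture's -x side of the post and at the same y as the post, 24 mm above the bench.
- guide (a joint): Guide's position along the rail in m, growing towards the fixture's +y, 0 to 0.16. It stays where it is left; sliding it takes about 2 N.
- marker: Red marker block, 20 (x) by 6 (y) by 10 mm, on the base plate beside the rail on its -x side, 4 mm clear of the pointer's tip. Origin at its underside (12 mm above the bench), in the middle of its width, 3 mm from its rail-side end; axes as the fixture's. The guide's pointer is to stand at the same y of the fixture. It is fixed for a start, but sits elsewhere along the rail each time; never touched by the sliding guide.
- lever_grip (a point): Middle of the free length of the lever's red handle, a round bar 16 mm in diameter and 78 mm long, lying along the fixture's y at the end of the lever arm and pointing outwards (+y) from it. The point is 46 mm from the arm's outer face, 32 mm from the bar's free end and 110 mm from the axle. The bar turns with the lever.
- lever_hinge (a point): Point on the axle's line at the same fixture y as the handle's middle: centre of the circle, radius 110 mm, that lever_grip travels in the fixture's x-z plane. Axes as the fixture's; does not move.
- cam_lever (a joint): Cam lever's angle in rad. 0: at rest on its stop, arm pointing to the fixture's -x and 0.30 rad above level (handle 67 mm above the bench). It grows as the handle swings up and over towards +x. 1.27: arm upright, handle 144 mm above the bench, bed at its highest; beyond this the bed sinks again; mechanical end at 2.1. A spring always pushes it back to 0: about 2 N at the handle at rest, about 4.5 N when upright, plus up to 1 N for the bed's weight on the way.
- bed_top (a point): Centre of the upper face of the steel lifting bed (110 by 150 mm, dark lips 5 mm high on its edges): 58 mm above the bench with the lever at rest, 72 mm at the highest point (lift 14 mm). Moves only up and down, driven by the cam.
- bracket: Shiny metal bracket lying loose in the bed: foot 46 (x) by 84 (y) by 6 mm, two cheeks and a cross boss, 32 mm tall, 0.18 kg. Origin at the centre of its underside, z up.
- bracket_a: Spare bracket, same shape, on the cardboard sheet at the robot's left. Bystander.
- bracket_b: Spare bracket on the cardboard sheet. Bystander.
- bracket_c: Spare bracket on the cardboard sheet. Bystander.
- file: Flat file, 300 mm long over all, blue round handle of 20 mm diameter, lying along its x beside the fixture's -y end. Origin at bench height. Bystander.
- stone_box: Open cardboard box 120 by 160 by 90 mm with abrasive stones. Bystander.
- air_grinder: Green air grinder, 250 mm long, 40 mm high, lying along its x beyond the fixture. Bystander.
- oil_can: Yellow can, 60 mm in diameter, 110 mm tall, standing beyond the fixture. Bystander.
Mind the look-alikes: they are no part of the job. What is shaped like the bracket but turquoise is not meant.

How it is judged:
On the way, in this order (a step that is already met when the one before it is completed fails the run):
1. the guide's pointer stands at the red marker (within 5 mm) while the lever is still down (y of guide_pointer in the frame of marker between -0.005 and 0.005 m and value of joint cam_lever below 0.25 rad and velocity of joint guide between -0.01 and 0.01 m/s), for 0.2 s.
2. the lever stands at its highest lift point, held by the gripper (value of joint cam_lever between 1.13 and 1.41 rad and contact force between the fingers and cam_lever above 0.8 N), for 0.3 s.
At the end, for the whole second after the job is handed in: Fingers hold the lever (over 0.8 N), at rest within 0.14 rad of the highest point (1.27 rad), bed top over 70.5 mm up, bracket flat on the bed within 20 mm of its centre, guide pointer within 5 mm of the marker along the rail (all of step 2 and velocity of joint cam_lever between -0.1 and 0.1 rad/s and y of guide_pointer in the frame of marker between -0.005 and 0.005 m and horizontal distance between bracket and bed_top below 0.02 m and z of bracket in the frame of bed_top between -0.004 and 0.004 m and angle between bracket's own z axis and vertical below 0.12 rad and z of bed_top in the frame of fixture above 0.0705 m); the arm keeps its last pose, push and grip.
It fails at once if a bystander (spare bracket, file, stone box, air grinder, oil can) is shifted more than 20 mm (distance of any of bracket_a, bracket_b, bracket_c, file, stone_box, air_grinder, oil_can from where it was at the start of the episode above 0.02 m).
It also fails if it takes over 54 s, if anything falls off the work surface, if the arm or the gripper's body presses on something with over 40 N, if the wrist force passes 120 N, or if a joint passes its speed limit or range.

## Working session

There is one attempt and no reset: what is moved stays moved. The work goes in short steps, Python scripts to look and compute and a tool call to move; the robot and the scene stay as the last step left them, time stands still between calls to the robot, and variables do not carry over. Pictures are saved under pics/ and viewed, and the job is handed in when it is done.

Besides the shell and the picture viewer there is one more tool, called after "Emit:" in YAML: its name, and indented under it one key for each argument. drive_tool: Moves the arm, as the interface text tells. Its arguments: {"type":"object","properties":{"plan":{"type":"string"},"grip_force":{"type":"number"}},"required":["plan"]}

```bash
mkdir -p pics; ls; python3 - <<'E'
from workcell import monitor,cams,job,env
import cv2,numpy as np
print(monitor.get_state())
for n in ["scene","side","wrist"]:
    p,d=cams.read_camera(n); c=cams.calibration(n); print(n,c)
    cv2.imwrite(f"pics/{n}0.png",p[:,:,::-1]); np.savez(f"pics/{n}0.npz",p=p,d=d,**{k:np.array(v) for k,v in c.items()})
E
```

```text
pics
{'clock': 0.0, 'joint_pos': array([-1.43559130e+00,  3.13994442e-01,  4.49640989e-02,  1.30359607e+00,
       -8.47160222e-06,  1.43122468e+00]), 'qvel': array([-6.36117025e-04,  6.43304005e-06,  1.20585564e-03,  1.72905906e-03,
        5.39712625e-04, -4.43839195e-05]), 'tau': array([-1.17494288e-03, -4.80626822e+01,  2.98532903e+01,  1.93363521e-02,
       -4.68939311e-05,  9.84918728e-06]), 'tcp_pos': array([ 0.1559551 , -0.55295083,  0.25240614]), 'orientation': array([ 0.56422297, -0.56331016,  0.42726873, -0.42635144]), 'wrist_force': array([ 0.06839536, -0.2085599 ,  0.42129768]), 'ft_torque': array([ 0.00244714, -0.02053464,  0.02012909]), 'finger_gap': 0.08524609270390458}
scene {'fx': 575.0016661673028, 'fy': 575.0016661673028, 'cx': 325.6465415788071, 'cy': 237.120616652628, 'D': array([-0.19069715,  0.        ,  0.        ,  0.        ,  0.        ]), 'R': array([[ 0.83617857,  0.54799503, -0.0225131 ],
       [ 0.29511198, -0.48414806, -0.82371692],
       [-0.46229246,  0.68213056, -0.56655414]]), 't': array([-0.50347285, -0.11059827,  1.97090403])}
side {'fx': 553.6298147995561, 'fy': 553.6298147995561, 'cx': 323.2149346909093, 'cy': 226.3594647572424, 'D': array([-0.02665892,  0.        ,  0.        ,  0.        ,  0.        ]), 'R': array([[-0.74996067, -0.66116749, -0.02040915],
       [-0.44411487,  0.52614454, -0.72521301],
       [ 0.49022543, -0.53481723, -0.68822203]]), 't': array([0.46936997, 0.30859138, 1.14592228])}
wrist {'fx': 352.1668887993279, 'fy': 352.1668887993279, 'cx': 321.06562474033285, 'cy': 234.79500854936143, 'D': array([-0.036195,  0.      ,  0.      ,  0.      ,  0.      ]), 'R': array([[ 0.27077079, -0.96264283, -0.00140224],
       [-0.91373664, -0.25747238,  0.31431406],
       [-0.30293321, -0.08382578, -0.94931802]]), 't': array([-0.57437201, -0.04111457,  0.38053766])}
```

View pics/scene0.png

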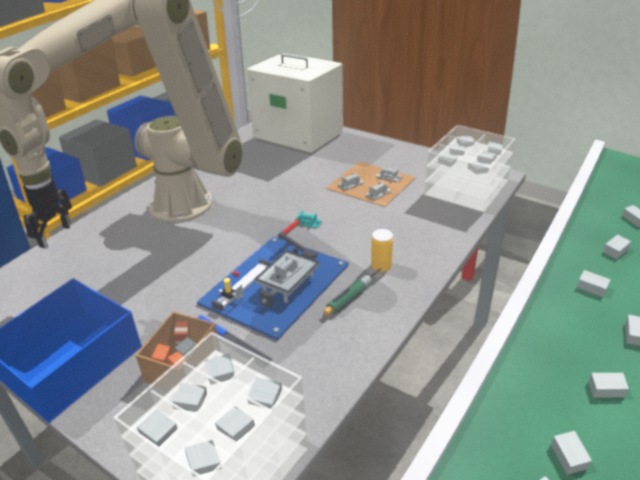

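View pics/side0.png

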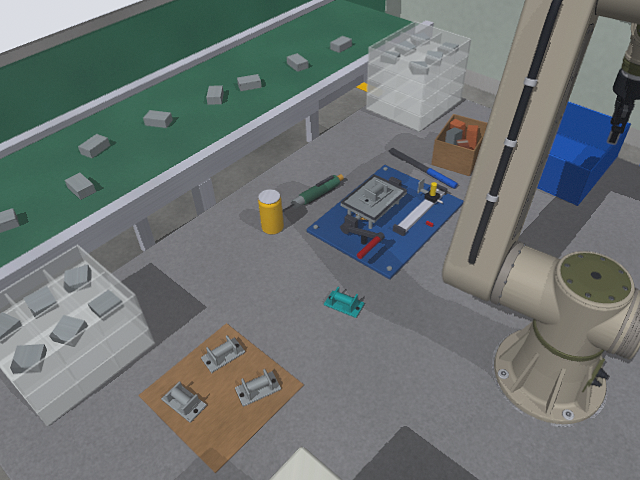

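View pics/wrist0.png

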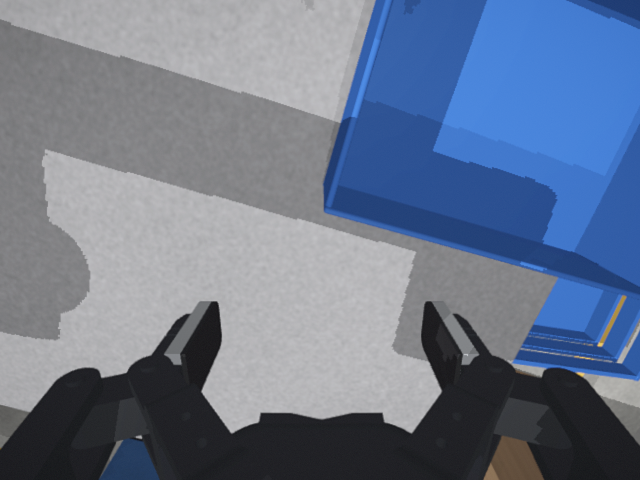

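```bash
cat > h.py <<'E'
import numpy as np,cv2
from scipy.spatial.transform import Rotation as Ro
def Rq(q): return Ro.from_quat([q[1],q[2],q[3],q[0]]).as_matrix()
def load(n): 
    z=np.load(f"pics/{n}.npz"); return {k:z[k] for k in z.files}
def K(z): return np.array([[z['fx'],0,z['cx']],[0,z['fy'],z['cy']],[0,0,1.]])
def und(z,uv): return cv2.undistortPoints(np.array(uv,float).reshape(-1,1,2),K(z),z['D']).reshape(-1,2)
def bydepth(z,u,v,dd=None):
    d=z['d'][int(round(v)),int(round(u))] if dd is None else dd
    x=und(z,[u,v])[0]; return z['R'].T@(np.array([x[0]*d,x[1]*d,d])-z['t'])
def atz(z,u,v,h):
    x=und(z,[u,v])[0]; r=z['R'].T@np.array([x[0],x[1],1]); c=-z['R'].T@z['t']
    return c+r*(h-c[2])/r[2]
def proj(z,X):
    X=np.atleast_2d(X); return cv2.projectPoints(X,cv2.Rodrigues(z['R'])[0],z['t'],K(z),z['D'])[0].reshape(-1,2)
E
python3 -c "
from h import *
print(Rq([0.56422297, -0.56331016,  0.42726873, -0.42635144]).round(3))"
```

```text
[[ 0.271 -0.     0.962]
 [-0.962  0.002  0.271]
 [-0.002 -1.     0.   ]]
```

```bash
python3 - <<'E'
import cv2
a=cv2.imread("pics/side0.png")[150:290,295:475]; cv2.imwrite("pics/side0c.png",cv2.resize(a,None,fx=4.4,fy=4.2,interpolation=cv2.INTER_CUBIC)) if 0 else cv2.imwrite("pics/side0c.png",cv2.resize(a,None,fx=4,fy=4,interpolation=cv2.INTER_CUBIC))
a=cv2.imread("pics/scene0.png")[200:345,190:390]; cv2.imwrite("pics/scene0c.png",cv2.resize(a,None,fx=4,fy=4,interpolation=cv2.INTER_CUBIC))
E
```

```text
(no output)
```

View pics/side0c.png

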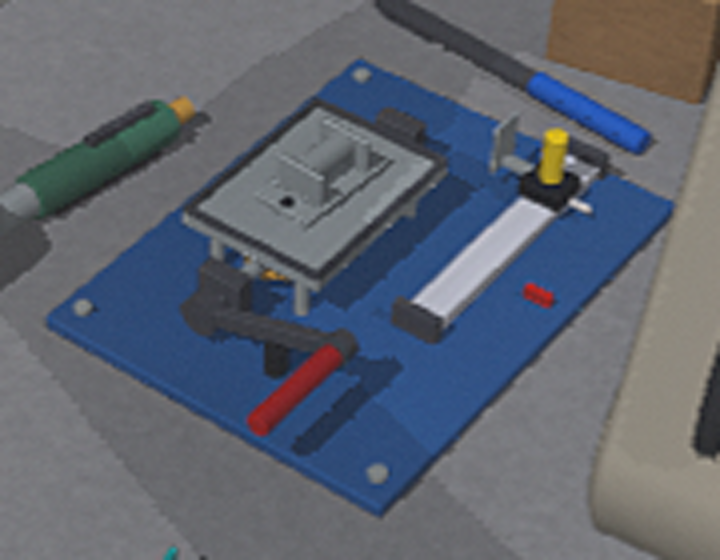

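View pics/scene0c.png

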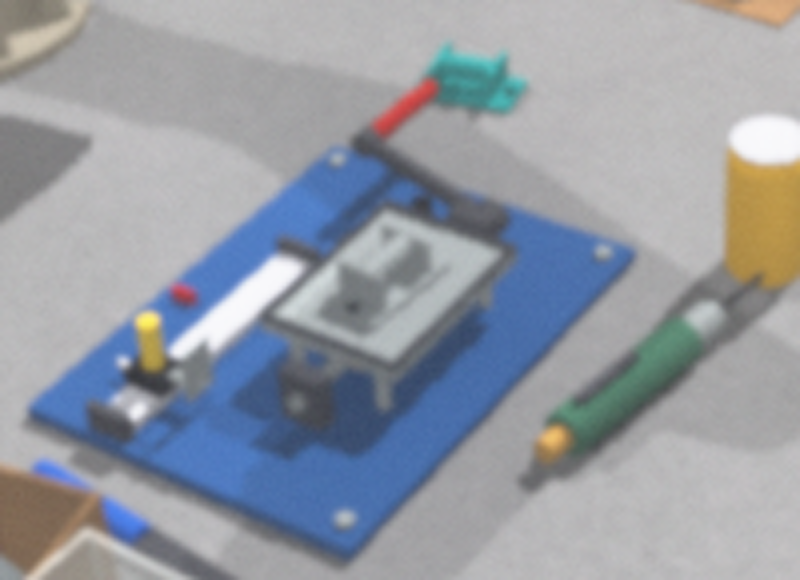

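```bash
cat > fit.py <<'E'
from h import *
from scipy.optimize import least_squares
S=load("side0");C=load("scene0")
f=lambda o,l:[((u+.5)/4-.5+o[0],(v+.5)/4-.5+o[1]) for u,v in l]
cor=np.array([[.115,-.2,.011],[-.155,-.2,.011],[-.155,.16,.011],[.115,.16,.011]])
ps=f((295,150),[(362,58),(672,205),(380,513),(48,320)])
pc=f((190,200),[(345,558),(30,412),(333,148),(635,252)])
def X(p,P): 
    c,s=np.cos(p[2]),np.sin(p[2]); P=np.atleast_2d(P); return P@np.array([[c,-s,0],[s,c,0],[0,0,1]]).T+[p[0],p[1],0]
for z,pp in((S,ps),(C,pc)):
    W=np.array([atz(z,u,v,.011) for u,v in pp]); print(W.round(4)); 
    r=least_squares(lambda p:(X(p,cor)-W)[:,:2].ravel(),[.5,-.1,0]); print(r.x.round(4),(r.fun*1000).round(1))
p0=r.x
r=least_squares(lambda p:np.concatenate([(proj(S,X(p,cor))-ps).ravel()*1,(proj(C,X(p,cor))-pc).ravel()]),p0); print("fit",r.x,r.fun.round(1))
F=r.x
def inv(w): 
    c,s=np.cos(F[2]),np.sin(F[2]); d=np.array(w)-[F[0],F[1],0]; return np.array([c*d[0]+s*d[1],-s*d[0]+c*d[1],d[2]])
if __name__=="__main__":
    g=lambda z,o,u,v,h:(inv(atz(z,*f(o,[(u,v)])[0],h))*1000).round(1)
    so,co=(295,150),(190,200)
    print("marker top",g(S,so,539,292,.022),g(C,co,183,292,.022))
    print("post top",g(S,so,556,134,.074),g(C,co,148,319,.074))
    print("pointer tip",g(S,so,590,208,.024),g(C,co,121,362,.024))
    print("handle end", g(S,so,260,418,.067),g(S,so,345,345,.067),g(C,co,432,88,.067),g(C,co,370,135,.067))
    print('world: grip',X(F,[20-110*np.cos(.3),0,0]))
    np.save("F.npy",F)
E
python3 fit.py
```

```text
[[ 0.6848 -0.3483  0.011 ]
 [ 0.4199 -0.3512  0.011 ]
 [ 0.4058  0.0072  0.011 ]
 [ 0.6727  0.0128  0.011 ]]
[ 0.5652 -0.1493  0.0292] [ 1.2  2.4 -3.8 -2.5 -0.2 -1.1  2.8  1.2]
[[ 0.6848 -0.35    0.011 ]
 [ 0.4212 -0.3545  0.011 ]
 [ 0.4049  0.0028  0.011 ]
 [ 0.6736  0.0112  0.011 ]]
[ 0.5655 -0.152   0.0331] [ 2.2  2.  -4.  -2.5  0.3 -0.   1.5  0.5]
fit [ 0.56532526 -0.15059131  0.02953742] [-0.6  0.   1.9 -0.2  0.6 -0.5 -0.8 -0.5  1.2 -0.5 -1.4 -0.5  0.6 -0.2
  0.8 -0.1]
marker top [-131.4  -52.8   22. ] [-132.7  -53.9   22. ]
post top [ -82.6 -142.2   74. ] [ -87.3 -137.8   74. ]
pointer tip [-115.  -144.3   24. ] [-119.  -138.1   24. ]
handle end [-81.8 187.8  67. ] [-85.3 105.9  67. ] [-85.8 196.7  67. ] [-90.2 121.1  67. ]
world: grip [[-84.48457377  -2.66347684   0.        ]]
```

```bash
cat > d.py <<'E'
from h import *
import sys
from workcell import monitor
# d.py fx fy z(mm fixture coordinates of TCP) mode(g: tool x=-fy ; l: tool x=fixture +x)
F=np.load("F.npy"); c,s=np.cos(F[2]),np.sin(F[2])
def fw(P): return np.array([F[0]+c*P[0]-s*P[1],F[1]+s*P[0]+c*P[1],P[2]])
ex=np.array([c,s,0]);ey=np.array([-s,c,0]);dn=np.array([0,0,-1.])
st=monitor.get_state(); R=Rq(st['orientation']); p=np.array(st['tcp_pos'])
cp=np.array([c*(p-[F[0],F[1],0])[0]+s*(p-[F[0],F[1],0])[1],-s*(p-[F[0],F[1],0])[0]+c*(p-[F[0],F[1],0])[1],p[2]])
print("t",round(st['clock'],2),"tcp fixture mm",(cp*1000).round(1),"q",np.round(st['joint_pos'],2),"F",np.round(st['wrist_force'],1),"gap",round(st['finger_gap'],4))
T=fw(np.array([float(a) for a in sys.argv[1:4]])/1000)
xs=-ey if sys.argv[4]=='g' else (ex if sys.argv[4]=='l' else -ex)
Rt=np.c_[xs,dn,np.cross(xs,dn)]
rv=np.degrees(Ro.from_matrix(R.T@Rt).as_rotvec())
print("turn deg",rv.round(1)," shift before turn",(R.T@(T-p)*1000).round(1)," after turn",(Rt.T@(T-p)*1000).round(1))
E
python3 d.py -85 -100 250 g
```

```text
t 0.15 tcp fixture mm [-421.  -390.2  252.6] q [-1.44  0.31  0.05  1.3   0.    1.43] F [0.  0.2 0.4] gap 0.0854
turn deg [-0.  14.1 -0.1]  shift before turn [-199.9    3.   396.5]  after turn [-290.2    2.6  336. ]
```

Emit:
drive_tool:
  plan: "1 0 0 0 0 7 0; 1 0 0 0 0 7 0; 1 -40 0 46 0 0 0; 1 -40 0 46 0 0 0; 1 -40 0 46 0 0 0; 1 -40 0 46 0 0 0; 1 -40 0 46 0 0 0; 1 -40 0 46 0 0 0"

```text
clock: 1.15
tcp_pos: [0.4309, -0.3041, 0.25]
orientation: [0.504, -0.502, 0.498, -0.496]
wrist_force: [0.5, -1.0, 0.1]
finger_gap: 0.0854
```

```bash
python3 d.py -85 -100 250 g
```

```text
t 1.15 tcp fixture mm [-138.9 -149.5  250. ] q [-0.77  0.22 -0.08  1.27  0.    2.36] F [ 0.5 -1.   0.1] gap 0.0854
turn deg [ 0.  -1.  -0.2]  shift before turn [-50.4   0.2  53. ]  after turn [-49.5   0.   53.9]
```

```bash
cat > shot.py <<'E'
import sys,cv2,numpy as np
from workcell import cams
n,o=sys.argv[1:3]; c=cams.calibration(n); p,d=cams.read_camera(n)
cv2.imwrite(f"pics/{o}.png",p[:,:,::-1]); np.savez(f"pics/{o}.npz",p=p,d=d,**{k:np.array(v) for k,v in c.items()})
print("cam",-c['R'].T@c['t'])
E
python3 shot.py wrist w1
```

```text
cam [ 0.51125826 -0.30387084  0.37068992]
```

View pics/w1.png

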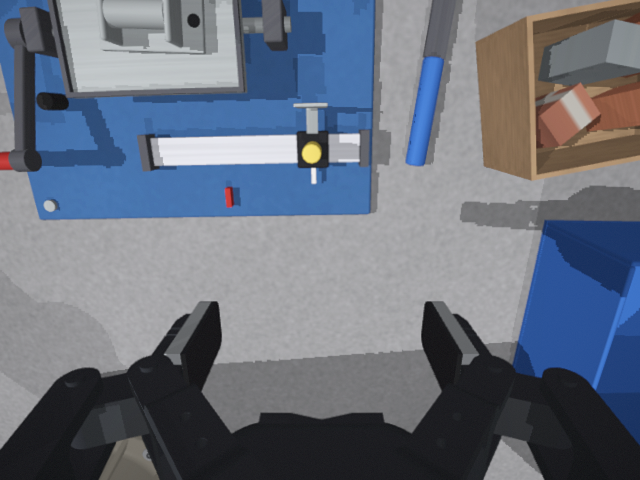

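```bash
python3 - <<'E'
import cv2
a=cv2.imread("pics/w1.png")[100:225,200:385]; cv2.imwrite("pics/w1c.png",cv2.resize(a,None,fx=4,fy=4,interpolation=cv2.INTER_CUBIC))
a=cv2.imread("pics/w1.png")[0:225,0:180]; cv2.imwrite("pics/w1d.png",cv2.resize(a,None,fx=2.6,fy=2.6,interpolation=cv2.INTER_CUBIC))
E
```

```text
(no output)
```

View pics/w1c.png

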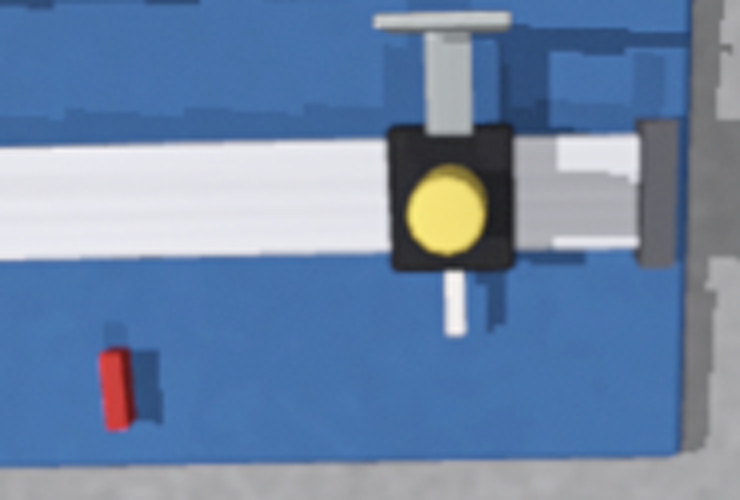

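View pics/w1d.png

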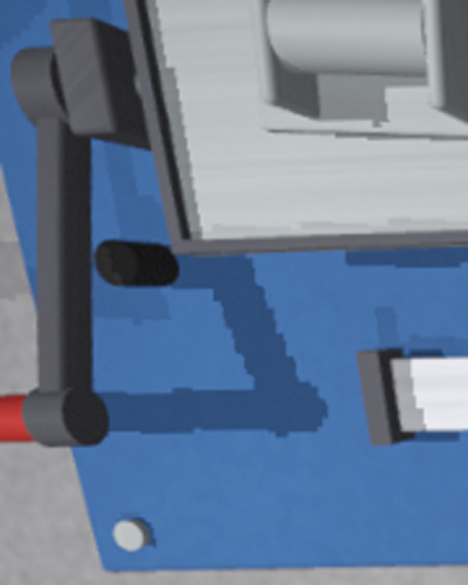

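```bash
python3 - <<'E'
import cv2
from fit import *
z=load("w1")
a=cv2.imread("pics/w1.png")[180:215,215:245]; cv2.imwrite("pics/w1m.png",cv2.resize(a,None,fx=14,fy=14,interpolation=cv2.INTER_NEAREST))
for v in (190,195,200,204):
    print(v,[(u,round(bydepth(z,u,v)[2]*1000)) for u in range(222,238)], z['p'][v,224:236,0])
g=lambda u,v,h:(inv(atz(z,u,v,h))*1000).round(1)
print("post",g(311.4,152.9,.074),"tip",g(313.6,183.4,.024),"corner",g(370,213.5,.012),g(42,219,.012),"edge",g(376.5,5,.012))
print("marker",g(228.8,187,.022),g(230.5,207,.022))
print("handle/arm outer axis end",g(14/2.6,418/2.6,.067),"arm edges", g(24/2.6,412/2.6,.067),g(85/2.6,418/2.6,.067))
print("rail",g(150,140,.03),g(150,166,.03),g(290,136,.026),g(290,163,.026))
E
```

```text
[[ 0.6848 -0.3483  0.011 ]
 [ 0.4199 -0.3512  0.011 ]
 [ 0.4058  0.0072  0.011 ]
 [ 0.6727  0.0128  0.011 ]]
[ 0.5652 -0.1493  0.0292] [ 1.2  2.4 -3.8 -2.5 -0.2 -1.1  2.8  1.2]
[[ 0.6848 -0.35    0.011 ]
 [ 0.4212 -0.3545  0.011 ]
 [ 0.4049  0.0028  0.011 ]
 [ 0.6736  0.0112  0.011 ]]
[ 0.5655 -0.152   0.0331] [ 2.2  2.  -4.  -2.5  0.3 -0.   1.5  0.5]
fit [ 0.56532526 -0.15059131  0.02953742] [-0.6  0.   1.9 -0.2  0.6 -0.5 -0.8 -0.5  1.2 -0.5 -1.4 -0.5  0.6 -0.2
  0.8 -0.1]
190 [(222, 11), (223, 11), (224, 11), (225, 22), (226, 22), (227, 22), (228, 21), (229, 371), (230, 22), (231, 20), (232, 16), (233, 10), (234, 12), (235, 12), (236, 11), (237, 12)] [125 208 207 204 203 198 140  95  87  53  47  49]
195 [(222, 11), (223, 13), (224, 12), (225, 14), (226, 22), (227, 22), (228, 23), (229, 22), (230, 22), (231, 21), (232, 18), (233, 13), (234, 13), (235, 11), (236, 12), (237, 12)] [ 93 161 205 205 202 198 173 104  87  66  50  47]
200 [(222, 11), (223, 12), (224, 12), (225, 13), (226, 22), (227, 21), (228, 23), (229, 24), (230, 21), (231, 23), (232, 20), (233, 16), (234, 13), (235, 12), (236, 12), (237, 13)] [ 75 133 210 205 201 201 196 139  97  86  54  49]
204 [(222, 12), (223, 12), (224, 13), (225, 12), (226, 22), (227, 21), (228, 22), (229, 22), (230, 22), (231, 20), (232, 21), (233, 16), (234, 11), (235, 11), (236, 11), (237, 12)] [ 71  97 162 203 202 201 195 163 100  88  63  50]
post [ -85.7 -142.    74. ] tip [-119.9 -141.7   24. ] corner [-154.9 -199.9   12. ] [-154.3  154.8   12. ] edge [  37.9 -201.6   12. ]
marker [-122.3  -56.6   22. ] [-142.9  -56.3   22. ]
handle/arm outer axis end [-86.  127.7  67. ] arm edges [-84.2 123.5  67. ] [-86.8 102.3  67. ]
rail [-74.3  12.1  30. ] [-98.6  16.1  30. ] [ -74.  -120.6   26. ] [ -99.3 -119.4   26. ]
```

View pics/w1m.png

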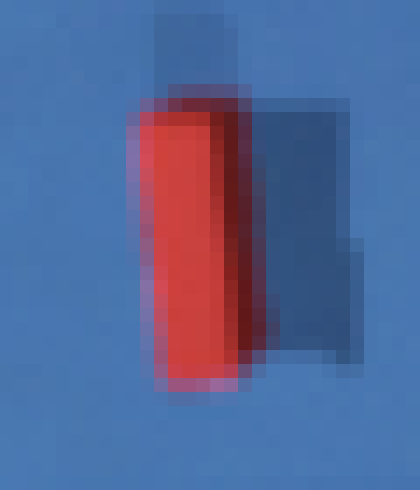

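```bash
python3 - <<'E' | tail -6
from fit import *
z=load("w1")
g=lambda u,v,h:(inv(atz(z,u,v,h))*1000).round(1)
print("marker",g(227.4,190,.022),g(228.7,204,.022))
print(g(313.6,180,.025),g(311.4,152.9,.074))
E
python3 d.py -85 -141.5 150 g
```

```text
[ 0.6736  0.0112  0.011 ]]
[ 0.5655 -0.152   0.0331] [ 2.2  2.  -4.  -2.5  0.3 -0.   1.5  0.5]
fit [ 0.56532526 -0.15059131  0.02953742] [-0.6  0.   1.9 -0.2  0.6 -0.5 -0.8 -0.5  1.2 -0.5 -1.4 -0.5  0.6 -0.2
  0.8 -0.1]
marker [-125.3  -54.9   22. ] [-139.7  -54.7   22. ]
[-116.4 -141.8   25. ] [ -85.7 -142.    74. ]
t 1.2 tcp fixture mm [-134.2 -144.4  250. ] q [-0.76  0.23 -0.08  1.27  0.01  2.37] F [ 2.9  2.3 -0.1] gap 0.0854
turn deg [-0.2 -0.6 -0.4]  shift before turn [ -2.7 100.2  49. ]  after turn [ -2.9 100.   49.2]
```

Emit:
drive_tool:
  plan: "1 0 0 49 0 0 0; 1 0 0 0 0 0 0; 1 0 60 0 0 0 0; 1 0 40 0 0 0 0; 1 0 0 0 0 0 0"

```text
clock: 1.82
tcp_pos: [0.4853, -0.2947, 0.1472]
orientation: [0.508, -0.504, 0.496, -0.492]
wrist_force: [-0.2, -1.0, 0.1]
finger_gap: 0.0851
```

```bash
python3 d.py -85 -141.9 66 g
```

```text
t 1.82 tcp fixture mm [ -84.3 -141.7  147.2] q [-0.69  0.36 -0.16  1.06  0.01  2.43] F [-0.2 -1.   0.1] gap 0.0851
turn deg [-0.  -0.3 -0.5]  shift before turn [ 0.9 81.2 -0.8]  after turn [ 0.2 81.2 -0.7]
```

Emit:
drive_tool:
  plan: "1 0 40 0 0 0 0; 1 0 38 0 0 0 0; 1 0 3 0 0 0 0; -1 0 0 0 0 0 0; -1 0 0 0 0 0 0; -1 0 0 0 0 0 0; -1 0 0 0 0 0 0; -1 0 0 0 0 0 0"
  grip_force: 30

```text
clock: 2.82
tcp_pos: [0.4887, -0.3003, 0.0775]
orientation: [0.508, -0.503, 0.491, -0.498]
wrist_force: [0.3, -1.1, -4.4]
finger_gap: 0.0146
```

```bash
python3 d.py -85 -54.8 66 g; python3 shot.py wrist w2;python3 shot.py side s2
```

```text
t 2.83 tcp fixture mm [ -81.1 -147.4   77.5] q [-0.69  0.41 -0.26  0.89  0.01  2.43] F [ 0.3 -1.1 -4.4] gap 0.0146
turn deg [-0.7 -0.5  0.1]  shift before turn [-92.6  11.2  -4.9]  after turn [-92.6  11.5  -3.9]
cam [ 0.56748458 -0.29859463  0.1991333 ]
cam [-0.07270121  0.76082748  1.02202288]
```

View pics/w2.png

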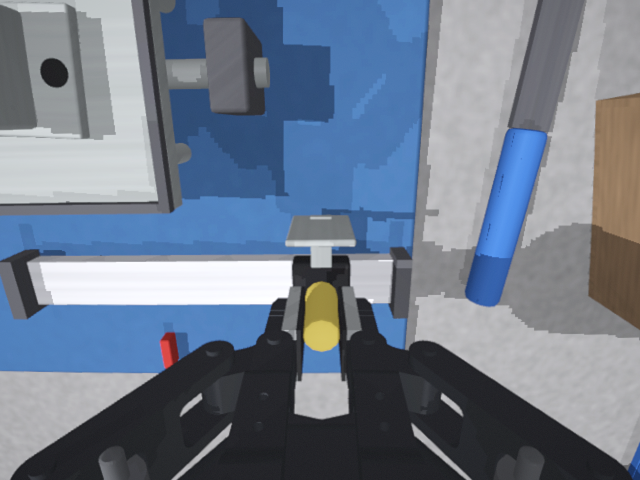

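View pics/s2.png

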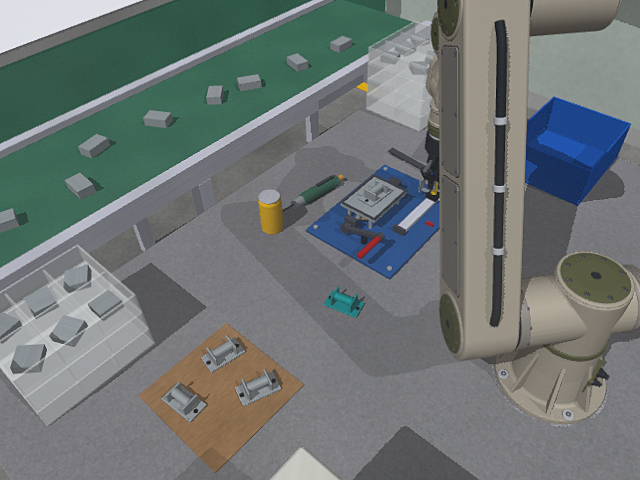

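Emit:
drive_tool:
  plan: "-1 -15 0 -1 0 0 0; -1 -20 0 0 0 0 0; -1 -20 0 0 0 0 0; -1 -15 0 0 0 0 0; -1 -8 0 0 0 0 0; -1 0 0 0 0 0 0"

```text
clock: 3.68
tcp_pos: [0.4862, -0.2166, 0.0774]
orientation: [0.508, -0.503, 0.49, -0.498]
wrist_force: [1.0, -1.3, -1.7]
finger_gap: 0.0147
```

```bash
python3 d.py -81 -54.8 77 g
```

```text
t 3.67 tcp fixture mm [-81.  -63.6  77.4] q [-0.57  0.34 -0.37  0.85  0.    2.55] F [ 1.  -1.3 -1.7] gap 0.0147
turn deg [-0.7 -0.4  0.2]  shift before turn [-8.8  0.4 -0.1]  after turn [-8.8  0.4 -0. ]
```

```bash
python3 shot.py wrist w3
```

```text
cam [ 0.56493643 -0.21452345  0.19916265]
```

View pics/w3.png

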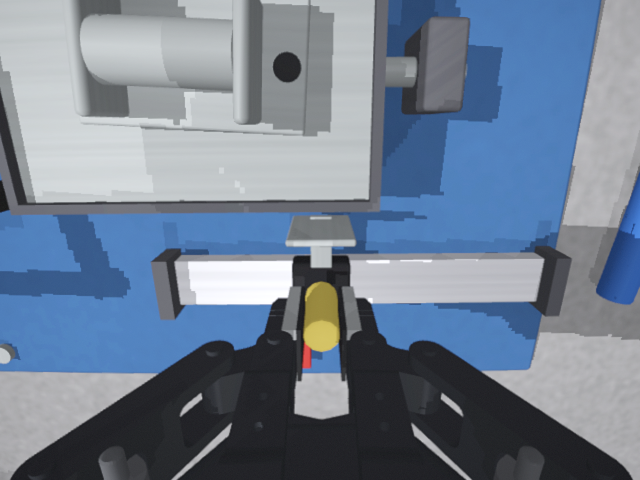

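```bash
python3 - <<'E' | tail -8
from fit import *
z=load("w3")
g=lambda u,v,h:(inv(atz(z,u,v,h))*1000).round(1)
for v in (350,355,362,366): print(v,z['p'][v,298:316,0],[round(bydepth(z,u,v)[2]*1000) for u in range(300,314)])
print("marker",g(306.5,362,.022),"plate",g(287,245,.04),g(355,245,.04),"top",g(310,217,.068),g(332,217,.068),"carr",g(293,256,.036),g(349,256,.036),"post",g(321,340,.074))
E
python3 - <<'E'
import cv2
a=cv2.imread("pics/w3.png")[200:380,260:380]; cv2.imwrite("pics/w3c.png",cv2.resize(a,None,fx=3.3,fy=3.3,interpolation=cv2.INTER_CUBIC))
E
```

```text
[ 0.5655 -0.152   0.0331] [ 2.2  2.  -4.  -2.5  0.3 -0.   1.5  0.5]
fit [ 0.56532526 -0.15059131  0.02953742] [-0.6  0.   1.9 -0.2  0.6 -0.5 -0.8 -0.5  1.2 -0.5 -1.4 -0.5  0.6 -0.2
  0.8 -0.1]
350 [ 56  55  48  32  42 122 196 225 225 224 225 214 170 100  78 102 130 159] [92, 93, 87, 80, 21, 22, 22, 22, 22, 22, 22, 21, 13, 12]
355 [ 55  55  50  35  65 174 226 226 224 223 224 216 175 107  60  56  58  56] [92, 93, 87, 81, 22, 22, 23, 22, 22, 21, 22, 21, 13, 12]
362 [ 57  55  50  44 110 191 225 225 223 222 222 214 182 122  85  83  85  84] [93, 93, 88, 81, 22, 22, 22, 22, 23, 23, 199, 21, 12, 12]
366 [ 55  56  49  57 143 207 225 224 224 223 223 216 184 116  84  83  85  85] [93, 93, 89, 22, 23, 23, 23, 23, 22, 22, 23, 22, 12, 12]
marker [-138.4  -54.9   22. ] plate [-57.8 -47.8  40. ] [-58.1 -80.4  40. ] top [-36.7 -59.9  68. ] [-36.8 -68.4  68. ] carr [-65.  -50.2  36. ] [-65.2 -78.   36. ] post [-87.6 -63.7  74. ]
```

View pics/w3c.png

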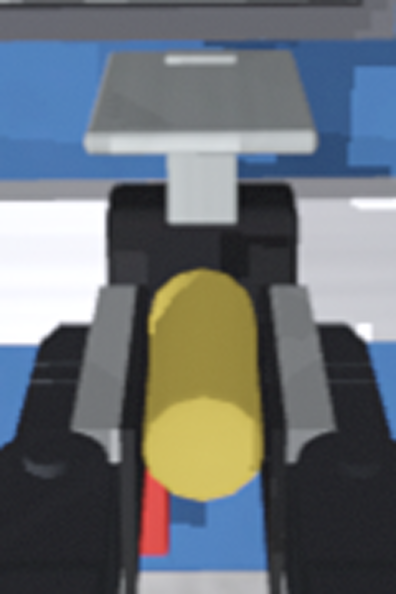

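Emit:
drive_tool:
  plan: "-1 -7 0 0 0 0 0; -1 0 0 0 0 0 0; -1 0 0 0 0 0 0"

```text
clock: 4.1
tcp_pos: [0.486, -0.2096, 0.0774]
orientation: [0.508, -0.503, 0.491, -0.498]
wrist_force: [-0.2, -0.8, 0.2]
finger_gap: 0.0147
```

```bash
python3 d.py -81 -54.1 77 g
```

```text
t 4.1 tcp fixture mm [-81.  -56.6  77.4] q [-0.56  0.34 -0.38  0.84  0.    2.56] F [-0.2 -0.8  0.2] gap 0.0147
turn deg [-0.7 -0.5  0.1]  shift before turn [-2.5  0.4 -0. ]  after turn [-2.5  0.4 -0. ]
```

Emit:
drive_tool:
  plan: "-1 -2.5 0 0 0 0 0; -1 0 0 0 0 0 0; -1 0 0 0 0 0 0"

```text
clock: 4.47
tcp_pos: [0.486, -0.2075, 0.0774]
orientation: [0.508, -0.503, 0.491, -0.499]
wrist_force: [-0.4, 1.3, -0.3]
finger_gap: 0.0145
```

```bash
python3 d.py -81 -54.1 77 g; python3 shot.py wrist w4
python3 - <<'E'
import cv2
a=cv2.imread("pics/w4.png")[200:380,260:380]; cv2.imwrite("pics/w4c.png",cv2.resize(a,None,fx=3.3,fy=3.3,interpolation=cv2.INTER_CUBIC))
E
```

```text
t 4.47 tcp fixture mm [-81.  -54.6  77.4] q [-0.56  0.34 -0.38  0.84  0.    2.56] F [-0.4  1.3 -0.3] gap 0.0145
turn deg [-0.7 -0.5  0.2]  shift before turn [-0.5  0.4 -0. ]  after turn [-0.5  0.4  0. ]
cam [ 0.56467755 -0.20574246  0.19914864]
```

View pics/w4c.png

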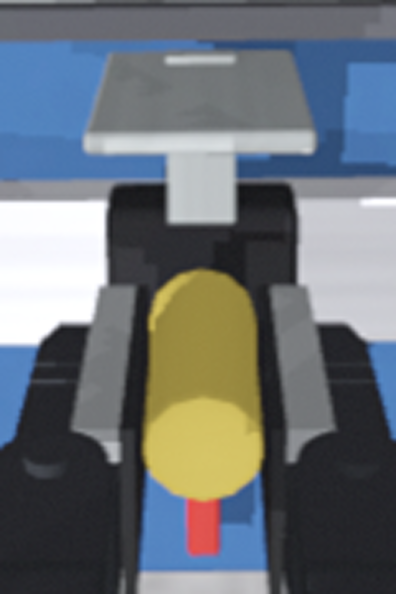

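Emit:
drive_tool:
  plan: "0 0 0 0 0 0 0; 0 0 0 0 0 0 0; 0 0 0 0 0 0 0; 0 0 -30 0 0 0 0; 1 0 -60 0 0 0 0; 1 0 -60 0 0 0 0; 1 0 0 0 0 0 0"

```text
clock: 5.4
tcp_pos: [0.4833, -0.2068, 0.2307]
orientation: [0.507, -0.503, 0.492, -0.498]
wrist_force: [-0.2, 0.6, -1.0]
finger_gap: 0.0857
```

```bash
python3 d.py -82 165 200 l;python3 d.py -82 165 200 m; python3 shot.py wrist w5
```

```text
t 5.4 tcp fixture mm [-83.6 -53.7 230.7] q [-0.56  0.22 -0.14  1.21  0.    2.56] F [-0.2  0.6 -1. ] gap 0.0857
turn deg [ -0.4 -90.5   0.5]  shift before turn [-218.8   30.4   -0.7]  after turn [  1.6  30.7 218.7]
t 5.4 tcp fixture mm [-83.6 -53.7 230.7] q [-0.56  0.22 -0.14  1.21  0.    2.56] F [-0.2  0.6 -1. ] gap 0.0857
turn deg [-0.5 89.5 -0.4]  shift before turn [-218.8   30.4   -0.7]  after turn [  -1.6   30.7 -218.7]
cam [ 0.56231468 -0.20523876  0.35225948]
```

View pics/w5.png

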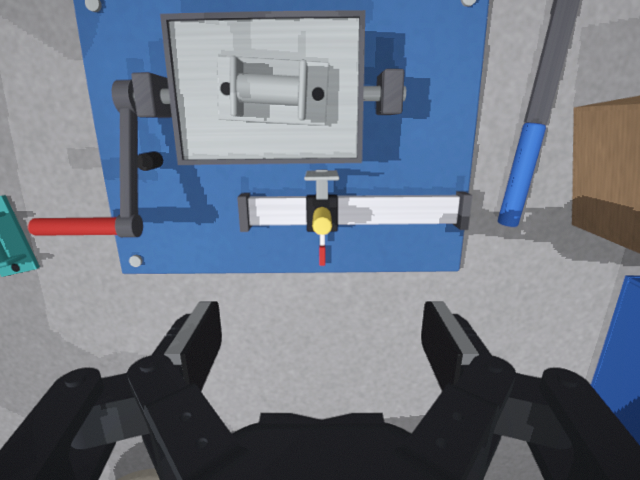

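```bash
python3 - <<'E' | tail -4
from fit import *
z=load("w5")
g=lambda u,v,h:(inv(atz(z,u,v,h))*1000).round(1)
print("handle",g(30,226.5,.067),g(116,226.5,.067),"depth z",[bydepth(z,u,226)[2].round(4) for u in (45,70,95)])
print("corners",g(122,272.5,.012),g(460,269.5,.012), "pointer",g(322.5,240,.025),"marker",g(322.5,258,.022))
print("bracket teal",g(20,270,.006),"arm outer",g(118,160,.06))
E
```

```text
0.8 -0.1]
handle [-85.8 197.7  67. ] [-86.7 121.   67. ] depth z [np.float64(0.075), np.float64(0.0746), np.float64(0.0735)]
corners [-153.4  158.    12. ] [-153.4 -200.2   12. ] pointer [-114.7  -55.4   25. ] marker [-134.8  -55.2   22. ]
bracket teal [-152.6  276.7    6. ] arm outer [-31.5 113.   60. ]
```

Emit:
drive_tool:
  plan: "1 0 0 0 0 -10.6 0; 1 0 0 0 0 -10.6 0; 1 0 0 0 0 -10.6 0; 1 0 0 0 0 -10.6 0; 1 0 0 0 0 -10.6 0; 1 0 0 0 0 -10.6 0; 1 0 0 0 0 -10.6 0; 1 0 0 0 0 -10.6 0"

```text
clock: 6.45
tcp_pos: [0.4752, -0.2019, 0.2124]
orientation: [0.712, -0.702, 0.022, -0.011]
wrist_force: [0.5, -0.1, -0.2]
finger_gap: 0.0851
```

```bash
python3 d.py -85.4 167 150 l
```

```text
t 6.45 tcp fixture mm [-91.6 -48.6 212.4] q [-0.56  0.23 -0.17  1.19  0.    1.06] F [ 0.5 -0.1 -0.2] gap 0.0851
turn deg [-0.8 -4.4 -0.8]  shift before turn [ -9.3  65.4 214.6]  after turn [  6.2  62.4 215.6]
```

Emit:
drive_tool:
  plan: "1 0 0 0 0 -4.4 0; 1 2 -15 50 0 0 0; 1 2 0 50 0 0 0; 1 2 0 50 0 0 0; 1 0 0 50 0 0 0; 1 0 0 0 0 0 0; 1 0 0 0 0 0 0"

```text
clock: 7.32
tcp_pos: [0.4689, 0.0044, 0.2177]
orientation: [0.715, -0.699, 0.001, 0.023]
wrist_force: [-0.2, -0.7, 0.2]
finger_gap: 0.0851
```

```bash
python3 d.py -85.4 167 150 l
```

```text
t 7.33 tcp fixture mm [-91.9 157.8 217.7] q [-0.17  0.15 -0.25  1.2   0.02  1.37] F [-0.2 -0.7  0.2] gap 0.0851
turn deg [-1.3  0.1 -1.9]  shift before turn [ 8.7 67.6  7.7]  after turn [ 6.5 67.7  9.2]
```

Emit:
drive_tool:
  plan: "1 8 0 8 -1.3 0 -1.9; 1 0 50 0 0 0 0; 1 0 10 0 0 0 0; 1 0 0 0 0 0 0"

```text
clock: 7.82
tcp_pos: [0.4772, 0.0082, 0.1551]
orientation: [-0.706, 0.708, 0.008, -0.009]
wrist_force: [0.1, -0.7, 0.4]
finger_gap: 0.0851
```

```bash
python3 d.py -85.4 167 68 l; python3 shot.py wrist w6
```

```text
t 7.83 tcp fixture mm [-83.4 161.3 155.1] q [-0.15  0.18 -0.38  1.01 -0.    1.4 ] F [ 0.1 -0.7  0.4] gap 0.0851
turn deg [ 0.1 -0.3 -0.1]  shift before turn [-1.9 87.1  5.8]  after turn [-2.  87.1  5.7]
cam [0.47505581 0.088663   0.27571246]
```

View pics/w6.png

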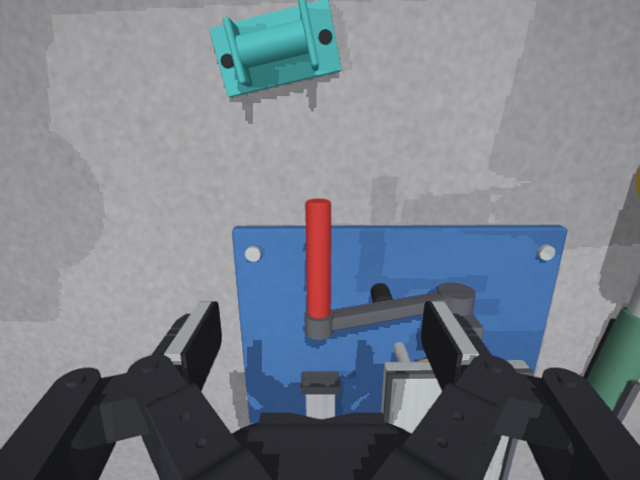

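Emit:
drive_tool:
  plan: "1 -1 40 5 0 0 0; 0.2 0 37 0 0 0 0; 0 0 6 0 0 0 0; 0 0 0 0 0 0 0"
  grip_force: 25

```text
clock: 8.38
tcp_pos: [0.4822, 0.0107, 0.0773]
orientation: [-0.706, 0.708, 0.011, -0.004]
wrist_force: [0.3, -0.5, -0.2]
finger_gap: 0.0426
```

```bash
python3 d.py -85.4 167 67 l
```

```text
t 8.38 tcp fixture mm [-78.3 163.7  77.3] q [-0.14  0.26 -0.49  0.81 -0.    1.41] F [ 0.3 -0.5 -0.2] gap 0.0426
turn deg [ 0.2 -0.4  0.6]  shift before turn [-7.2 10.2  3.3]  after turn [-7.1 10.3  3.3]
```

Emit:
drive_tool:
  plan: "0 -6 6 2 0 0 0; 0 0 4 0 0 0 0; 0 0 0 0 0 0 0"

```text
clock: 8.75
tcp_pos: [0.4783, 0.0122, 0.07]
orientation: [-0.705, 0.709, 0.013, -0.002]
wrist_force: [0.6, -0.1, -0.4]
finger_gap: 0.0427
```

```bash
python3 d.py -85.4 167 67 l
```

```text
t 8.75 tcp fixture mm [-82.2 165.3  70. ] q [-0.14  0.26 -0.51  0.78 -0.    1.41] F [ 0.6 -0.1 -0.4] gap 0.0427
turn deg [ 0.3 -0.4  0.9]  shift before turn [-3.3  2.9  1.7]  after turn [-3.2  3.   1.7]
```

Emit:
drive_tool:
  plan: "0 -3 3 2 0 0 0; -1 0 0 0 0 0 0; -1 0 0 0 0 0 0; -1 0 0 0 0 0 0; -1 0 0 0 0 0 0"

```text
clock: 9.38
tcp_pos: [0.475, 0.0142, 0.0673]
orientation: [-0.705, 0.709, 0.013, -0.002]
wrist_force: [-0.1, 0.9, 0.6]
finger_gap: 0.015
```

```bash
python3 d.py -85.4 167 67 l; python3 shot.py side s3; python3 shot.py wrist w7
python3 - <<'E'
import cv2
a=cv2.imread("pics/s3.png")[150:290,295:475]; cv2.imwrite("pics/s3c.png",cv2.resize(a,None,fx=4,fy=4,interpolation=cv2.INTER_CUBIC))
E
```

```text
t 9.38 tcp fixture mm [-85.4 167.4  67.3] q [-0.14  0.26 -0.52  0.77 -0.    1.41] F [-0.1  0.9  0.6] gap 0.015
turn deg [ 0.3 -0.4  0.9]  shift before turn [ 0.   0.3 -0.4]  after turn [ 0.   0.3 -0.4]
cam [-0.07270121  0.76082748  1.02202288]
cam [0.47108036 0.09510382 0.18759312]
```

View pics/s3c.png

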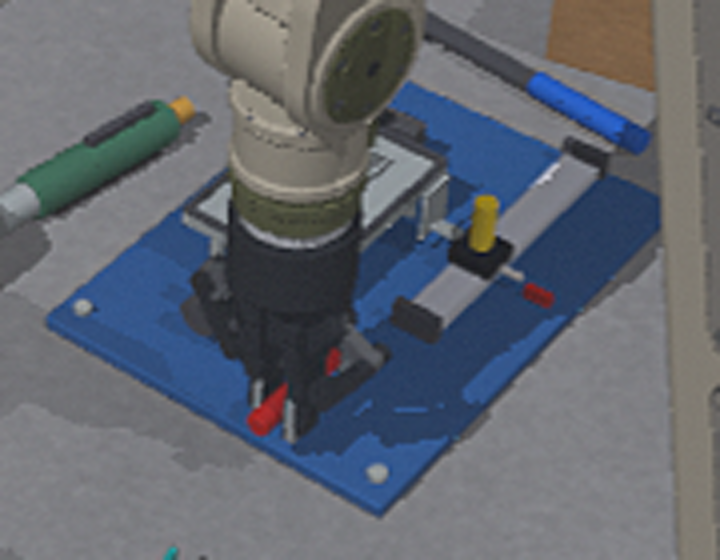

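View pics/w7.png

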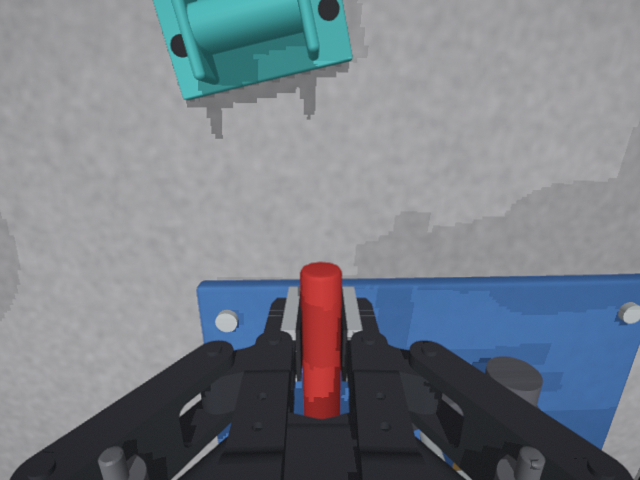

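Emit:
drive_tool:
  plan: "-1 3.8 -10.3 0 0 0 0; -1 4.8 -9.9 0 0 0 0; -1 5.7 -9.4 0 0 0 0; -1 6.7 -8.8 0 0 0 0; -1 0 0 0 0 0 0"

```text
clock: 10.1
tcp_pos: [0.4939, 0.0148, 0.1062]
orientation: [-0.705, 0.709, 0.011, -0.005]
wrist_force: [-1.2, -0.7, -4.1]
finger_gap: 0.015
```

```bash
cat > a.py <<'E'
import subprocess,sys,numpy as np,re
o=subprocess.run("python3 d.py 20 167.4 144.3 l",shell=True,capture_output=True,text=True).stdout;print(o)
m=re.search(r"mm \[\s*([-\d.]+)\s+([-\d.]+)\s+([-\d.]+)",o); x,y,z=map(float,m.groups())
print("angle",np.arctan2(z-34.3,20-x)-.3,"r",np.hypot(z-34.3,20-x))
E
python3 a.py
```

```text
t 10.1 tcp fixture mm [-66.5 167.4 106.2] q [-0.13  0.25 -0.42  0.89 -0.    1.42] F [-1.2 -0.7 -4.1] gap 0.015
turn deg [ 0.3 -0.4  0.5]  shift before turn [ 86.8 -37.4   0.4]  after turn [ 86.5 -38.1  -0. ]

angle 0.39348614253122144 r 112.48048719666892
```

Emit:
drive_tool:
  plan: "-1 9 -7 0 0 0 0; -1 8.2 -7.3 0 0 0 0; -1 8.9 -6.4 0 0 0 0; -1 9.5 -5.5 0 0 0 0; -1 0 0 0 0 0 0"

```text
clock: 10.72
tcp_pos: [0.5178, 0.0155, 0.1306]
orientation: [-0.704, 0.71, 0.001, -0.014]
wrist_force: [-0.4, -1.9, -6.4]
finger_gap: 0.0151
```

```bash
python3 a.py
```

```text
t 10.72 tcp fixture mm [-42.6 167.4 130.6] q [-0.12  0.29 -0.3   1.   -0.01  1.43] F [-0.4 -1.9 -6.4] gap 0.0151
turn deg [ 0.4 -0.5 -1. ]  shift before turn [ 62.3 -14.8   0.4]  after turn [ 62.6 -13.7  -0. ]

angle 0.6943846071892026 r 114.85839107353019
```

Emit:
drive_tool:
  plan: "-1 13 -4.5 0 0 0 0; -1 13 -3 0 0 0 0; -1 13 -2.5 0 0 0 0; -1 0 0 0 0 0 0"
  grip_force: 30

```text
clock: 11.22
tcp_pos: [0.5428, 0.0163, 0.1435]
orientation: [-0.703, 0.71, -0.009, -0.023]
wrist_force: [2.4, -2.4, -15.2]
finger_gap: 0.0149
```

```bash
python3 a.py
```

```text
t 11.22 tcp fixture mm [-17.6 167.5 143.5] q [-0.11  0.34 -0.19  1.08 -0.02  1.44] F [  2.4  -2.4 -15.2] gap 0.0149
turn deg [ 0.5 -0.5 -2.6]  shift before turn [37.5 -2.5  0.2]  after turn [37.6 -0.8 -0.1]

angle 0.9391884794087291 r 115.4919910643158
```

Emit:
drive_tool:
  plan: "-1 13 1 0 0 0 -1; -1 13 0 0 0 0 -1; -1 0 0 0 0 0 0"

```text
clock: 11.6
tcp_pos: [0.5647, 0.017, 0.1472]
orientation: [-0.703, 0.711, 0.002, -0.012]
wrist_force: [-3.1, -2.7, -10.0]
finger_gap: 0.0148
```

```bash
python3 a.py; python3 shot.py side s4; python3 shot.py scene c4
python3 - <<'E'
import cv2
a=cv2.imread("pics/s4.png")[100:290,255:475]; cv2.imwrite("pics/s4c.png",cv2.resize(a,None,fx=3,fy=3,interpolation=cv2.INTER_CUBIC))
a=cv2.imread("pics/c4.png")[150:345,190:390]; cv2.imwrite("pics/c4c.png",cv2.resize(a,None,fx=3,fy=3,interpolation=cv2.INTER_CUBIC))
E
```

```text
t 11.6 tcp fixture mm [  4.4 167.5 147.2] q [-0.11  0.36 -0.16  1.07 -0.01  1.44] F [ -3.1  -2.7 -10. ] gap 0.0148
turn deg [ 0.6 -0.5 -0.8]  shift before turn [15.7  2.7  0.1]  after turn [15.6  2.9 -0.1]

angle 1.1334903802729095 r 113.9726721631111
cam [-0.07270121  0.76082748  1.02202288]
cam [ 1.36476615 -1.12205918  1.01418743]
```

View pics/s4c.png

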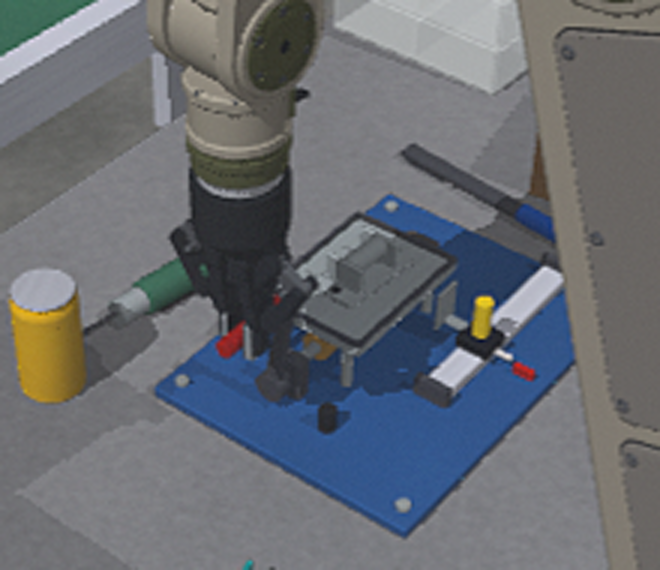

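View pics/c4c.png

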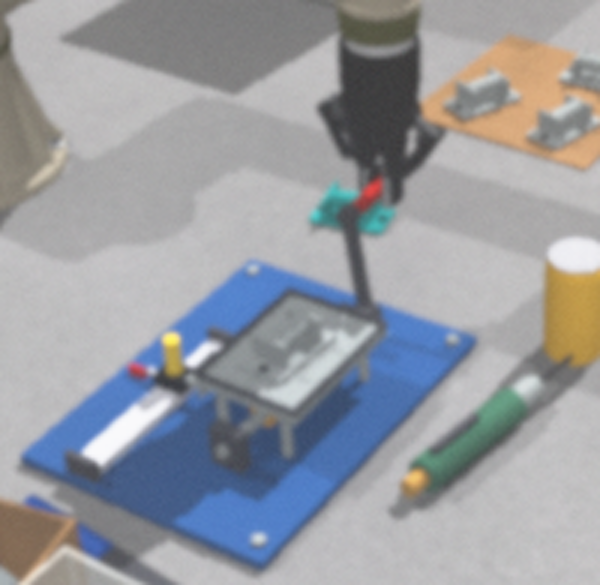

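Emit:
drive_tool:
  plan: "-1 10 1 0 0 0 0; -1 7 1 0 0 0 0; -1 0 0 0 0 0 0; -1 0 0 0 0 0 0"

```text
clock: 12.2
tcp_pos: [0.578, 0.0174, 0.1479]
orientation: [-0.703, 0.711, 0.0, -0.014]
wrist_force: [-4.0, -1.9, -2.4]
finger_gap: 0.0147
```

```bash
python3 a.py
```

```text
t 12.2 tcp fixture mm [ 17.6 167.5 147.9] q [-0.1   0.39 -0.11  1.09 -0.01  1.45] F [-4.  -1.9 -2.4] gap 0.0147
turn deg [ 0.6 -0.5 -1.1]  shift before turn [ 2.4  3.5 -0. ]  after turn [ 2.4  3.6 -0.1]

angle 1.249672708629533 r 113.62534928439165
```

Emit:
drive_tool:
  plan: "-1 3 0 0 0 0 0; -1 0 0 0 0 0 0; -1 0 0 0 0 0 0; -1 0 0 0 0 0 0"

```text
clock: 12.7
tcp_pos: [0.578, 0.0174, 0.1479]
orientation: [-0.703, 0.711, -0.002, -0.016]
wrist_force: [-4.4, -2.1, -1.6]
finger_gap: 0.015
```

```bash
python3 a.py; python3 shot.py side s5; python3 shot.py scene c5;  python3 shot.py wrist w8;sleep 1; python3 a.py
python3 - <<'E'
import cv2
a=cv2.imread("pics/s5.png")[100:290,255:475]; cv2.imwrite("pics/s5c.png",cv2.resize(a,None,fx=3.6,fy=3.15,interpolation=cv2.INTER_CUBIC))
a=cv2.imread("pics/c5.png")[150:345,190:390]; cv2.imwrite("pics/c5c.png",cv2.resize(a,None,fx=3,fy=3,interpolation=cv2.INTER_CUBIC))
E
```

```text
t 12.7 tcp fixture mm [ 17.7 167.5 147.9] q [-0.1   0.39 -0.11  1.1  -0.01  1.45] F [-4.4 -2.1 -1.6] gap 0.015
turn deg [ 0.6 -0.5 -1.5]  shift before turn [ 2.4  3.5 -0.1]  after turn [ 2.3  3.6 -0.1]

angle 1.2505526137196796 r 113.62328106510567
cam [-0.07270121  0.76082748  1.02202288]
cam [ 1.36476615 -1.12205918  1.01418743]
cam [0.57916837 0.09909102 0.26762672]
t 12.85 tcp fixture mm [ 17.6 167.6 147.8] q [-0.1   0.39 -0.11  1.1  -0.01  1.45] F [-4.9 -2.2 -0.9] gap 0.0148
turn deg [ 0.6 -0.5 -1.5]  shift before turn [ 2.5  3.5 -0.1]  after turn [ 2.4  3.5 -0.2]

angle 1.249654103055305 r 113.5253716135737
```

View pics/s5c.png

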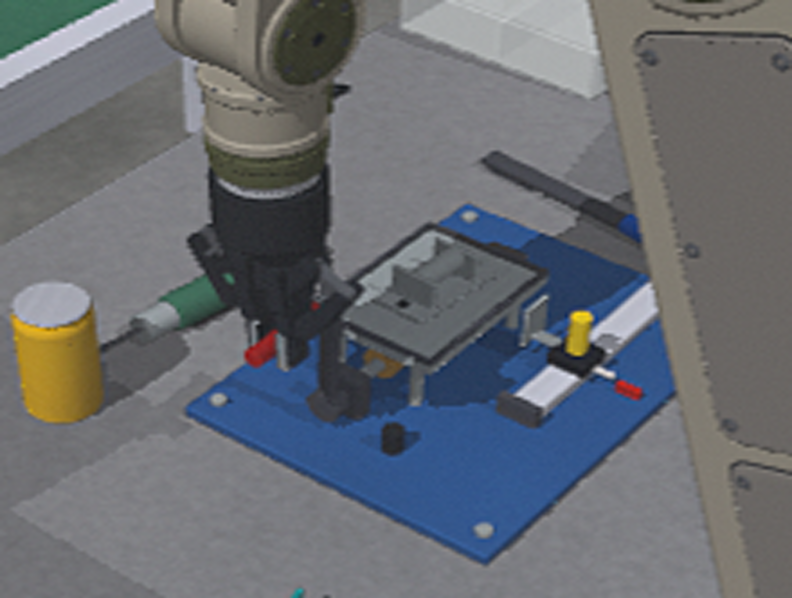

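View pics/c5c.png

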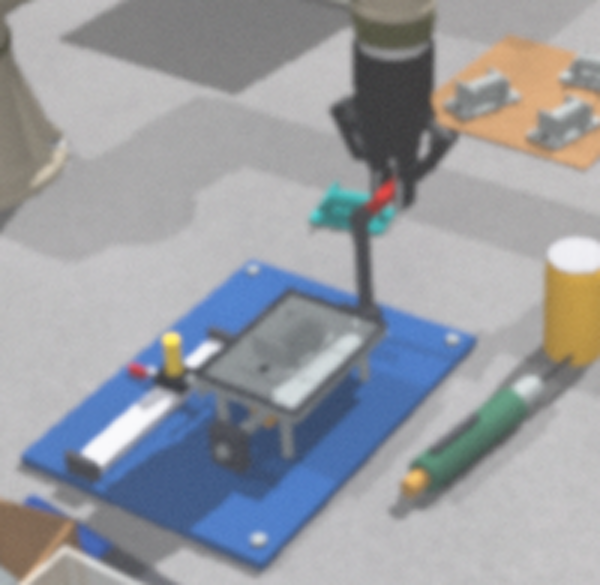

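View pics/w8.png

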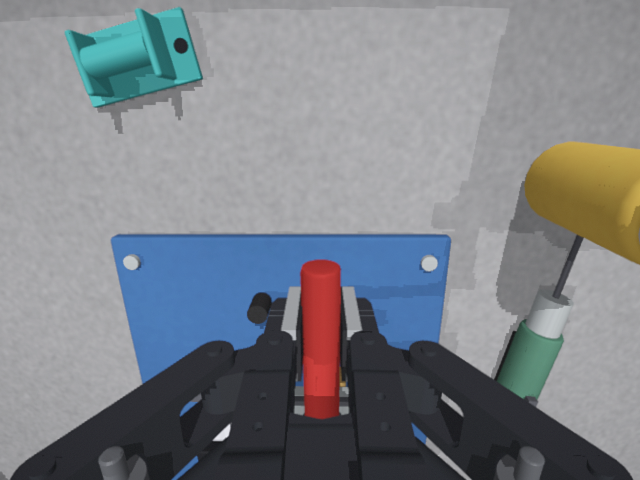

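```bash
python3 - <<'E' | tail -12
from fit import *
z=load("w8")
g=lambda z,u,v,h:(inv(atz(z,u,v,h))*1000).round(1)
print("corners",g(z,112.5,235,.012),g(z,450,235,.012))
print("handle",[ (inv(bydepth(z,321,v))*1000).round(1) for v in (285,300,320,340)], g(z,321,268,.147))
for n in("side0","s5"):
    s=load(n); 
    # bed upper face grid points: project fixture points
    for h in (.058,.072):
        P=[(x,y,h) for x in (-.018,-.02,.06) for y in (-.075,-.03,.03,.05)]
        uv=proj(s,X(F,np.array(P)))
        print(n,h,[round(inv(bydepth(s,u,v))[2]*1000) for u,v in uv])
E
```

```text
[ 0.4212 -0.3545  0.011 ]
 [ 0.4049  0.0028  0.011 ]
 [ 0.6736  0.0112  0.011 ]]
[ 0.5655 -0.152   0.0331] [ 2.2  2.  -4.  -2.5  0.3 -0.   1.5  0.5]
fit [ 0.56532526 -0.15059131  0.02953742] [-0.6  0.   1.9 -0.2  0.6 -0.5 -0.8 -0.5  1.2 -0.5 -1.4 -0.5  0.6 -0.2
  0.8 -0.1]
corners [-151.6  161.4   12. ] [112.  161.4  12. ]
handle [array([ 17.5, 190.1, 151.9]), array([ 17.5, 184.2, 152.5]), array([ 17.3, 174.9, 151.2]), array([ 17.3, 165.9, 151.4])] [ 17.4 194.7 147. ]
side0 0.058 [59, 56, 62, 58, 58, 58, 57, 55, 57, 58, 61, 63]
side0 0.072 [66, 60, 56, 57, 66, 55, 55, 58, 62, 58, 59, 61]
s5 0.058 [74, 73, 72, 74, 79, 79, 77, 73, 95, 95, 75, 130]
s5 0.072 [76, 74, 73, 72, 75, 74, 73, 70, 72, 104, 218, 212]
```

```bash
python3 - <<'E'
from workcell import job
print(job.hand_in())
E
python3 a.py
```

```text
the job is handed in; nothing more can be done
None
the job is handed in; nothing more can be done
Traceback (most recent call last):
  File "a.py", line 3, in <module>
    m=re.search(r"mm \[\s*([-\d.]+)\s+([-\d.]+)\s+([-\d.]+)",o); x,y,z=map(float,m.groups())
                                                                                 ^^^^^^^^
AttributeError: 'NoneType' object has no attribute 'groups'
```

I slid the guide about 87 mm by its yellow post until its pointer stood at the red marker. I then gripped the red handle, swung the lever upright, and handed the job in at about 12.9 s while still holding it. Hand-in reports no verdict.

Last checks before handing in:
- **Guide:** pointer and marker measured at y = -55.4 and -55.2 mm, 0.2 mm apart. In the last pictures they still look aligned.
- **Lever:** about 1.25 rad by tool position against the 1.27 target. The handle's top read about 152 mm high, which puts its centre near 144 mm as it should be.
- **Grip:** fingers closed on the bar with a 15 mm gap, commanded to 30 N, and the arm was holding steady.
- **Bed:** depth readings on the bed face were about 72–74 mm with noise, so it looks fully raised.
- **Bracket and bystanders:** by eye, the bracket lies flat near the middle of the bed. No bystander looked shifted. I did not measure either.

Three things did not agree fully:
- **Fixture corners:** later corner measurements differed from my fitted fixture pose by 1–3 mm.
- **Lever swing:** the tool ran about 3–5 mm outside the handle's circle. I put that down to the bar sliding a little in the pads, and the pull on the wrist peaked at about 15 N in the readings.
- **Last nudge:** a final 3 mm push towards upright had almost no effect, so the lever finished about 0.02 rad short of its highest point, within the 0.14 rad allowed.

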